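# Hang the finds pail on the stand hook and prove it with a tug

## Task

Hang the small steel finds pail by its bail on the hook of the stand, keeping it upright. Before letting go of its wooden grip, tug gently straight down until the loose hook has come down to its stop and carries a steady pull of about 12 newtons (never over 18) for about a second; then let go and leave the pail hanging still on the hook. Do not disturb the other things on the table.

Things in the scene. Friction and masses are not known exactly. Their poses are not given: they have to be found in the camera images.
- pail: Finds pail standing on the table: round steel bucket, 84 mm across the rim, 65 mm high, with a stiff arched bail and an upright wooden grip, all one rigid piece of 150 to 310 g. Origin under the middle of its bottom, z up, y along the bail. The bail's legs rise 84 mm apart and slope in above 112 mm to a level bar.
- pail_grip (a point): Centre of the pail's upright wooden grip, 184 mm above the pail's underside on its axis. The grip is 18 x 18 mm (sides along the pail's x and y), 80 mm long, and stands on the middle of the bail's level bar. Axes as the pail's.
- pail_bail (a point): Middle of the underside of the bail's level bar, where the hook goes: 49 mm below pail_grip, 135 mm above the pail's underside, 70 mm above its rim. The bar is round, 7 mm thick, 48 mm long along y. Axes as the pail's.
- hook: Hook of 8 mm round steel wire. Origin: top of the wire at the lowest point of its round seat (188 to 242 mm above the table), where the bar's underside comes to rest. z up; the hook points to its -x. Upturned tip at x = -24 mm, its top at z = 22 mm; on the +x side the wire climbs to z = 22 mm at x = 24 mm and runs level to the carriage.
- carriage: Steel block, 14 x 26 x 30 mm, that carries the hook; same origin and axes as the hook, the block at x = 69 to 83 mm. Loose in its slot: stays up under the pail's weight, slides down under 4 to 7 N of total load, and after 4 to 36 mm (unmeasured, differs) meets a stop; from there the hook gives about 1 mm per 8 N. The slide then stays down.
- stand: Fixed stand of the hook: base plate 120 x 130 x 10 mm and post 22 x 22 mm, top 260 mm above the table. Origin under the post's middle, 100 mm from the hook's origin along the hook's +x; axes parallel to the hook's.
- plain_pot: plain open steel pot without bail or grip, 84 mm across, 70 mm high; leave alone; origin under its middle
- trowel: pointing trowel lying flat, wooden handle, about 230 mm long; leave alone; origin under the neck end of the blade
- spatula: spatula lying flat on the table; leave alone; origin under it
- jar: brown glass jar, 60 mm across, 85 mm high; leave alone; origin under its middle
- brush_pot: white pot, 76 mm across and 90 mm high, with brushes standing in it to 180 mm; leave alone; origin under its middle

How it is judged:
On the way:
1. with the fingers still holding the pail and its bail bar in the hook's seat, the hook carries at least 9 N for 0.5 s without a break (x of pail_bail in the frame of hook between -0.012 and 0.012 m and y of pail_bail in the frame of hook between -0.017 and 0.017 m and z of pail_bail in the frame of hook between -0.006 and 0.01 m and contact force between pail and hook above 9 N and contact force between pail and the fingers above 2 N), for 0.5 s.
At the end, for the whole second after the job is handed in: The pail hangs by its bail bar in the hook's seat (bar middle within 12 mm along and 17 mm across the hook, 6 mm below to 10 mm above the seat), the hook carries its weight (over 0.8 N), it is upright within 0.2 rad, slower than 0.06 m/s, and the fingers no longer touch it (x of pail_bail in the frame of hook between -0.012 and 0.012 m and y of pail_bail in the frame of hook between -0.017 and 0.017 m and z of pail_bail in the frame of hook between -0.006 and 0.01 m and contact force between pail and hook above 0.8 N and angle between pail's own z axis and vertical below 0.2 rad and linear speed of pail below 0.06 m/s and contact force between pail and the fingers below 0.05 N).
It fails at once if the hook is loaded with more than 18 N by the pail (contact force between pail and hook above 18 N).
It fails at once if the pail tips more than 0.5 rad (angle between pail's own z axis and vertical above 0.5 rad).
It fails at once if another loose thing on the table is moved more than 30 mm (distance of any of plain_pot, trowel, spatula, jar, brush_pot from where it was at the start of the episode above 0.03 m).
It also fails if it takes over 61 s, if anything falls off the work surface, if the arm or the gripper's body presses on something with over 40 N, if the wrist force passes 120 N, or if a joint passes its speed limit or range.

## Robot

A 6-joint arm with a two-finger parallel gripper is mounted at the origin on the work surface. World frame = base frame: x ahead of the robot, y to its left, z up, the work surface at z = 0. Lengths are in m, angles in rad, forces in N, time in s.
With the tool pointing down it reaches from about 0.25 to 0.775 m from the base axis. Payload 4 kg.
Tool frame: the origin (TCP) lies between the finger pads; the fingertips stand 14 mm ahead of it and the grasp point (between the pads) lies 5 mm behind it (robot.nose_length is the distance from the TCP to the fingertips, in m); z points along the fingers, y is the direction in which the jaws open and shut (so a half turn about z gives the same grasp; the last joint's range is limited). The gripper opens to 94 mm and grips with 3 to 60 N. Pads are 16 mm wide; open, the fingers measure 119 mm over their backs; the gripper's body (75 mm by 177 mm) begins 78 mm behind the grasp point.
Start: joints at [1.242, 0.087, 1.371, -0, 1.684, -0.103], TCP at [0.123, 0.536, 0.22] pointing down, gripper open.
Joint ranges: [-3.1, 3.1], [-0.76, 2.03], [0.27, 2.55], [-1.08, 4.22], [0.17, 2.65], [-2.57, 2.57]. Speed limits (rad/s): [2.79, 2.79, 3.14, 3.14, 3.14, 3.14].

## Interface

Orientations are given as [roll, pitch, yaw] about the fixed x, y, z axes, in that order (R = Rz(yaw) Ry(pitch) Rx(roll)).
In Python, from bench import robot, eyes, finder gives the robot as it stands.
- The arm moves only by the tool play_rows, never from a script. Its argument "rows" is a list of rows, each an object with "linear": the shift along the tool's x, y, z in cm, a list of three; "spin": the turn about the tool's z in degrees. A call has 1 to 12 rows; each row shifts and turns the commanded pose from where the row before left it, along the tool's axes as they then stand; what a row does not reach is not made up. A row lasts 1/12 s, in which the tool goes at most 41.7 mm and 7.16 degrees, less where a joint would pass 70% of its speed; a pose out of reach is approached as far as the arm can. A call with a gripper value outside its range is refused whole. "claw" is the finger opening in cm, from 0 to 9.4, set as the call begins (left out, the last holds). The fingers move at their own pace and stop on an object; the grip force is fixed at half the most. Time passes only in rows, so rows that do not move let the fingers close. It gives the time, the measured TCP pose, the force and the opening at its end, in the units of the state.
- robot.get_obs(): the state, without advancing time (a new reading comes with each control period).
- eyes.snapshot(name): name is "scene" or "side" or "wrist"; returns a dict with "frame" (480x640x3 uint8, red, green, blue), "fx", "fy", "cx", "cy" (pixels), "rvec" (rotation vector, rad) and "tvec" (3), from world to camera coordinates, as OpenCV has them; the wrist camera has in their place "mount" (4x4, takes a point from camera to tool coordinates, whose origin is the TCP and whose axes are the flange's). Camera axes: x right, y down, z forward; pixel columns grow to the right and rows downward; lengths in m; the calibration is good to about 2 mm. A picture is of the moment at which its call begins: read the wrist's pose just before it. There is no depth.
- robot.close_job(): hands the job in, once; it reports no verdict.
Trained networks look in a picture, given as the dict that the camera call returned (one of the last four; its "shot" number tells which), for a name from the list of things; names that differ only in an ending like _2 or _b are one class to them, and where a whole thing is asked for, a point or a joint stands for the part that bears it (a point fixed in the world has none). Each returns a list of dicts, best first, with "conf" (0 to 1); they miss things now and then, are a little off and sometimes report something else, mostly with a low value. They report only what shows in the picture. A call takes as long as a camera call.
- finder.silhouettes(picture, name): "pixels" (480x640 bool, what is visible of it) and "box" ([centre column, centre row, width, height] in pixels, round what is visible of it).
The state is a dict: "time": time; "joint_positions": joint angles; "qvel": joint speeds; "joint_torque": joint torques, N m; "tool_pos": TCP position; "ee_rot": TCP orientation; "wrist_force": force on the tool from outside, world axes, zero at the start; "wrist_torque": the same for the moment, N m; "width": finger opening in m.
Only numpy, scipy, OpenCV 4.12 (cv2) and the standard library are available. Lean on these libraries where they do the work, as an engineer would, in place of code of your own. Each camera call takes 0.05 s, during which the arm holds its last target. There are 200 camera calls.

## Working session

There is one attempt and no reset: what is moved stays moved. The work goes in short steps, Python scripts to look and compute and a tool call to move; the robot and the scene stay as the last step left them, time stands still between calls to the robot, and variables do not carry over. Pictures are saved under pics/ and viewed, about 8 in all and at most 12, crops included, and the job is handed in when it is done.

Besides the shell and the picture viewer there is one more tool, called as name([rows], argument=value, ...), one row to a line, values as JSON. play_rows: Moves the arm, as the interface text tells. Its arguments: {"type":"object","properties":{"rows":{"type":"array"},"claw":{"type":"number"}},"required":["rows"]}

```bash
mkdir -p pics
python3 - <<'E'
from bench import robot, eyes, finder
import cv2,numpy as np
o=robot.get_obs(); print({k:np.round(v,3).tolist() for k,v in o.items()})
for n in ("scene","side"):
    s=eyes.snapshot(n); cv2.imwrite(f"pics/{n}1.png",s["frame"][:,:,::-1])
    print(n,s["fx"],s["cx"],s["cy"],s["rvec"],s["tvec"])
    for t in ("pail","pail_grip","hook","carriage","stand"):
        print(t,[(round(r["conf"],2),np.round(r["box"]).tolist()) for r in finder.silhouettes(s,t)[:2]])
E
```

```text
{'time': 0.0, 'joint_positions': [1.242, 0.088, 1.372, -0.0, 1.684, -0.103], 'qvel': [-0.0, -0.002, 0.001, 0.003, 0.001, 0.0], 'joint_torque': [0.0, -34.017, -30.244, 0.072, 0.033, -0.0], 'tool_pos': [0.123, 0.536, 0.218], 'ee_rot': [-3.139, -0.0, 2.916], 'wrist_force': [-0.537, 0.008, 0.548], 'wrist_torque': [0.053, -0.028, 0.006], 'width': 0.094}
scene 589.419692198981 317.9946299726144 231.36085649894017 [ 1.96971819  1.74873127 -0.57446001] [-0.1012874  -0.357553    1.64091632]
pail [(0.71, [168.0, 246.0, 47.0, 77.0])]
pail_grip [(0.62, [172.0, 246.0, 46.0, 79.0])]
hook [(0.62, [323.0, 239.0, 32.0, 29.0])]
carriage [(0.24, [169.0, 246.0, 46.0, 80.0])]
stand [(0.56, [347.0, 304.0, 84.0, 113.0])]
side 442.2411847280259 312.4731386827052 241.09211750085436 [ 2.12387304 -0.34285599  0.16173957] [-0.5318302   0.25340487  0.81422297]
pail [(0.65, [344.0, 386.0, 53.0, 123.0])]
pail_grip [(0.78, [342.0, 386.0, 55.0, 122.0])]
hook [(0.57, [335.0, 212.0, 30.0, 24.0])]
carriage [(0.9, [338.0, 208.0, 38.0, 31.0]), (0.49, [314.0, 189.0, 28.0, 64.0])]
stand [(0.88, [352.0, 239.0, 74.0, 124.0])]
```

View pics/scene1.png

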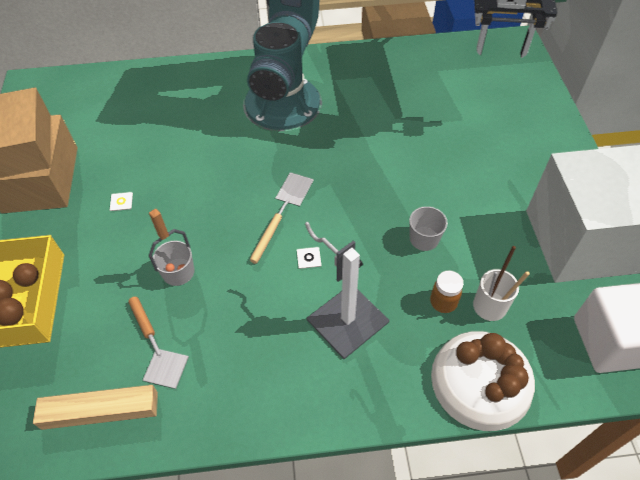

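View pics/side1.png

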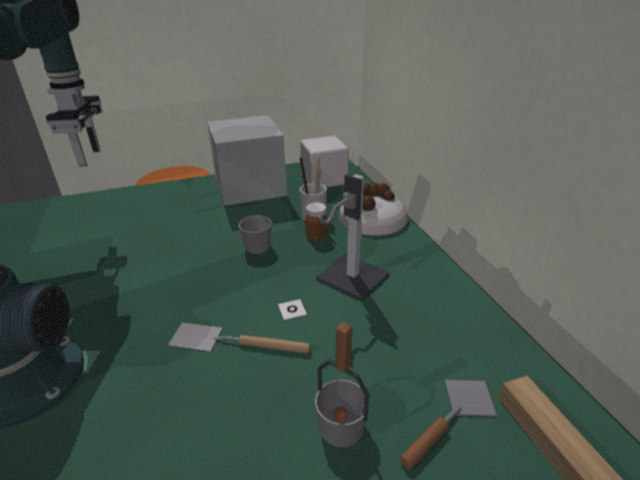

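Run:
```python
import cv2,numpy as np
a=cv2.imread("pics/scene1.png");b=cv2.imread("pics/side1.png")
z=lambda im,x,y,w,h:cv2.resize(im[y:y+h,x:x+w],None,fx=4,fy=4,interpolation=cv2.INTER_CUBIC)
M=np.zeros((540,800,3),np.uint8)
def put(t,x,y): M[y:y+t.shape[0],x:x+t.shape[1]]=t
put(z(a,140,200,70,100),0,0); put(z(b,310,315,70,135),280,0)
put(z(a,302,215,60,70),560,0); put(z(b,310,170,60,60),560,290)
cv2.imwrite("pics/m1.png",M)
```

```text
(no output)
```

View pics/m1.png

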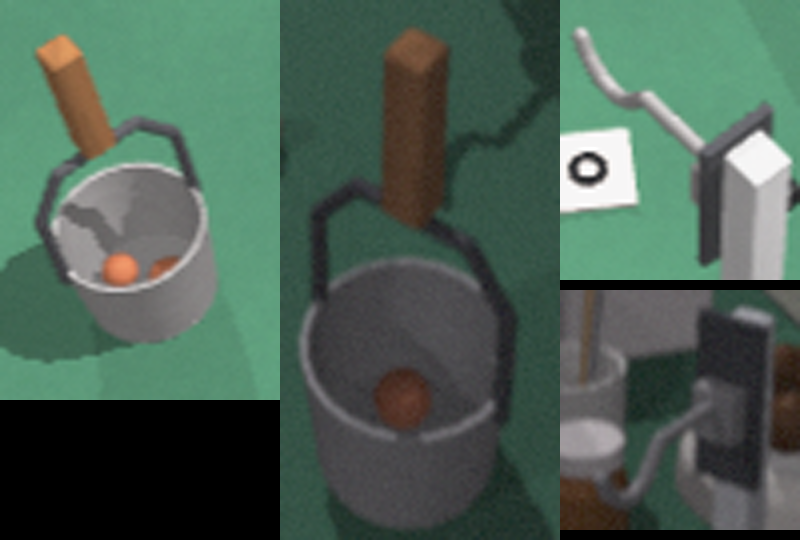

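```bash
cat > fit.py <<'E'
import numpy as np,cv2
from scipy.optimize import least_squares
C={"scene":(589.42,317.995,231.361,[1.96971819,1.74873127,-0.57446001],[-0.1012874,-0.357553,1.64091632]),
"side":(442.241,312.473,241.092,[2.12387304,-0.34285599,0.16173957],[-0.5318302,0.25340487,0.81422297])}
def proj(n,P):
    f,cx,cy,r,t=C[n]
    return cv2.projectPoints(np.float64(P).reshape(-1,1,3),np.float64(r),np.float64(t),np.float64([[f,0,cx],[0,f,cy],[0,0,1]]),None)[0][:,0]
def world(p,L):
    c,s=np.cos(p[3]),np.sin(p[3]); L=np.float64(L)
    return np.c_[p[0]+c*L[:,0]-s*L[:,1],p[1]+s*L[:,0]+c*L[:,1],p[2]+L[:,2]]
def fit(obs,p0,free):
    p0=np.float64(p0)
    def res(q,full=False):
        p=p0.copy();p[free]=q
        return np.concatenate([(proj(n,world(p,[a for a,_ in o]))-np.float64([b for _,b in o])).ravel() for n,o in obs.items()])
    r=least_squares(res,p0[free],loss="soft_l1",x_scale=0.01)
    p=p0.copy();p[free]=r.x
    return p,r.cost,res(r.x).reshape(-1,2)
E
python3 - <<'E'
from fit import *
np.set_printoptions(precision=4,suppress=True)
g,b,br,kl,kr=[0,0,.224],[0,0,.146],[0,.024,.1385],[0,-.042,.112],[0,.042,.112]
bl=[0,-.024,.1385];l0,r0=[0,-.042,.065],[0,.042,.065]
sc=[(155.25,212.5),(164.25,237),(153.7,242),(174.5,231),(150.5,254.5),(185.2,234.2),(156,269.5),(188,246.2)]
sd=[(344.5,326),(342.8,368.5),(329.5,361.8),(356.5,375),(320,368.5),(367,394.5),(320,389.5),(365.5,420)]
# does side-left equal scene-left or right? try both, and start yaws
L=[g,b,bl,br,kl,kr,l0,r0]; Lf=[g,b,br,bl,kr,kl,r0,l0]
for nm,S in (("same",L),("flip",Lf)):
  best=min((fit({"scene":list(zip(L,sc)),"side":list(zip(S,sd))},[.4,-.2 if 0 else .2,0,y],[0,1,2,3]) for y in (0,1.5,3,-1.5)),key=lambda r:r[1])
  print(nm,best[0],best[1]);print(best[2].T)
H=[[-.024,0,.020],[.024,0,.018],[.069,0,.018]]
for z in (.2,.23):
  def f(y): return fit({"scene":list(zip(H,[(306.75,223),(324,239.25),(337.75,253.25)])),"side":list(zip(H,[(321.5,217),(335.5,207.5),(347,199.5)]))},[.5,-.1,z,y],[0,1,2,3])
  best=min((f(y) for y in (0,1.5,3,-1.5)),key=lambda r:r[1]);print(best[0],best[1]);print(best[2].T)
p=best[0];q=world(p,[[.1,0,0]])[0];q[2]=.26
print(proj("scene",q),proj("side",q),"obs post top 351.5,255 / 358.75,176")
E
```

```text
same [ 0.5203 -0.2736 -0.0058  3.7701] 282.1050273991701
[[ -0.2922  -0.1087  20.903  -19.3009  33.782  -34.2123  32.5963 -31.5777
   -0.3653   0.1984  -0.0686   0.3711  -0.1994  -0.2124   0.0534  -0.2393]
 [  1.1933  -0.4698  -9.8874  14.1862 -19.936   23.0308 -22.6658  22.9233
    0.8417  -2.5994   0.2942   1.9566   0.1701   0.393   -0.9541  -4.9801]]
flip [ 0.5198 -0.2743 -0.0045  0.6222] 14.117224343712138
[[-0.8103 -0.5934  0.9662 -0.3273 -0.0716 -1.3009 -0.1169  0.2279 -0.4996
   0.0704 -0.1647  0.2168 -0.2677 -0.3822 -0.012  -0.4062]
 [ 0.6183 -0.9991  2.6165  0.6304  2.1417 -0.0734 -0.9412  0.2187  0.5647
  -2.773   0.0527  1.8741 -0.0976  0.4067 -1.1778 -4.9192]]
[0.6036 0.0299 0.203  0.608 ] 3.0334701867299234
[[-0.7349 -1.2571  1.2373 -1.122  -0.8014  0.2132]
 [ 0.3559  0.1222  1.1075 -0.5196  0.1045 -0.446 ]]
[0.6036 0.0299 0.203  0.6079] 3.0334701867300735
[[-0.7349 -1.2571  1.2373 -1.122  -0.8014  0.2132]
 [ 0.3559  0.1222  1.1075 -0.5196  0.1045 -0.446 ]]
[[351.1611 253.2378]] [[356.036 176.501]] obs post top 351.5,255 / 358.75,176
```

play_rows([
  {"linear": [0,0,-1],"spin": 7},
  {"linear": [0,0,-1],"spin": 7},
  {"linear": [0,0,-1],"spin": 7},
  {"linear": [0,0,-1],"spin": 7},
  {"linear": [0,0,-1],"spin": 7},
  {"linear": [0,0,-1],"spin": 7},
  {"linear": [0,0,-1],"spin": 7},
  {"linear": [0,0,-1],"spin": 7},
  {"linear": [0,0,-1],"spin": 7},
  {"linear": [0,0,-1],"spin": 7},
  {"linear": [0,0,-1],"spin": 7},
  {"linear": [0,0,-1],"spin": 7},
], claw=9.4)

```text
time: 1.6
tool_pos: [0.1231, 0.536, 0.3401]
ee_rot: [3.142, -0.0, 1.444]
wrist_force: [-0.8, 0.6, -0.2]
width: 0.0942
```

play_rows([
  {"linear": [0,0,0],"spin": 7},
  {"linear": [0,0,0],"spin": 7},
  {"linear": [0,0,0],"spin": 7},
  {"linear": [0,0,0],"spin": 7},
  {"linear": [0,0,0],"spin": 7},
  {"linear": [0,0,0],"spin": 7},
  {"linear": [0,0,0],"spin": 5.5},
  {"linear": [0,0,0],"spin": 0},
  {"linear": [0,0,0],"spin": 0},
])

```text
time: 2.35
tool_pos: [0.1231, 0.536, 0.3396]
ee_rot: [-3.141, -0.0, 0.623]
wrist_force: [-0.2, 0.3, -0.5]
width: 0.0938
```

play_rows([
  {"linear": [-0.6,3.7,0],"spin": 0},
  {"linear": [-0.6,3.7,0],"spin": 0},
  {"linear": [-0.6,3.7,0],"spin": 0},
  {"linear": [-0.6,3.7,0],"spin": 0},
  {"linear": [-0.6,3.7,0],"spin": 0},
  {"linear": [-0.6,3.7,0],"spin": 0},
  {"linear": [-0.6,3.7,0],"spin": 0},
  {"linear": [-0.6,3.7,0],"spin": 0},
  {"linear": [-0.6,3.7,0],"spin": 0},
  {"linear": [-0.6,3.7,0],"spin": 0},
  {"linear": [-0.6,3.7,0],"spin": 0},
  {"linear": [-0.6,3.7,0],"spin": 0},
])

```text
time: 3.35
tool_pos: [0.323, 0.1313, 0.3399]
ee_rot: [3.141, -0.002, 0.624]
wrist_force: [1.2, 0.5, -0.1]
width: 0.0938
```

play_rows([
  {"linear": [-0.65,3.7,0],"spin": 0},
  {"linear": [-0.65,3.7,0],"spin": 0},
  {"linear": [-0.65,3.7,0],"spin": 0},
  {"linear": [-0.65,3.7,0],"spin": 0},
  {"linear": [-0.65,3.7,0],"spin": 0},
  {"linear": [-0.65,3.7,0],"spin": 0},
  {"linear": [-0.65,3.7,0],"spin": 0},
  {"linear": [-0.65,3.7,0],"spin": 0},
  {"linear": [-0.65,3.7,0],"spin": 0},
  {"linear": [-0.65,3.7,0],"spin": 0},
  {"linear": [-0.65,3.7,0],"spin": 0},
  {"linear": [-0.4,3.7,0],"spin": 0},
])

```text
time: 4.35
tool_pos: [0.5199, -0.2742, 0.3395]
ee_rot: [3.141, -0.0, 0.622]
wrist_force: [1.5, 0.8, -0.6]
width: 0.0941
```

play_rows([
  {"linear": [0,0,0],"spin": 0},
  {"linear": [0,0,0],"spin": 0},
  {"linear": [0,0,0],"spin": 0},
])

```text
time: 4.6
tool_pos: [0.5195, -0.2717, 0.3393]
ee_rot: [-3.14, -0.0, 0.622]
wrist_force: [-0.0, 0.1, 0.3]
width: 0.0942
```

```bash
cat > w.py <<'E'
import numpy as np,cv2
from scipy.spatial.transform import Rotation as R
from bench import robot,eyes,finder
def wshot(fn):
    o=robot.get_obs(); s=eyes.snapshot("wrist"); cv2.imwrite(fn,s["frame"][:,:,::-1])
    Rt=R.from_euler("xyz",o["ee_rot"]).as_matrix(); t=np.array(o["tool_pos"]); M=np.array(s["mount"])
    Rc=Rt@M[:3,:3]; tc=Rt@M[:3,3]+t
    return o,s,Rc,tc
def wproj(s,Rc,tc,P):
    q=(np.atleast_2d(P)-tc)@Rc
    return np.c_[s["fx"]*q[:,0]/q[:,2]+s["cx"],s["fy"]*q[:,1]/q[:,2]+s["cy"]]
E
python3 - <<'E'
from w import *
from fit import world
o,s,Rc,tc=wshot("pics/w1.png"); print(o["time"],o["tool_pos"],o["ee_rot"])
np.savez("w1.npz",Rc=Rc,tc=tc,f=[s["fx"],s["fy"],s["cx"],s["cy"]])
p=[.52,-.274,0,.622]
P=world(p,[[0,0,.224],[0,-.042,.112],[0,.042,.112],[0,0,.065],[.042,0,.065],[-.042,0,.065]]);q=wproj(s,Rc,tc,P);print(q.round(1),tc)
im=s["frame"][:,:,::-1].copy()
for a in q: cv2.drawMarker(im,tuple(int(v) for v in a),(0,0,255),0,12,1)
cv2.imwrite("pics/w1.png",im)
E
```

```text
4.6 [ 0.51945504 -0.27174764  0.33929753] [-3.14048786e+00 -9.13106440e-05  6.21920027e-01]
[[322.3 227.4]
 [362.  197.5]
 [280.8 197.5]
 [321.2 189.3]
 [321.2 152.3]
 [321.2 224.4]] [ 0.58419672 -0.22505698  0.50522119]
```

View pics/w1.png

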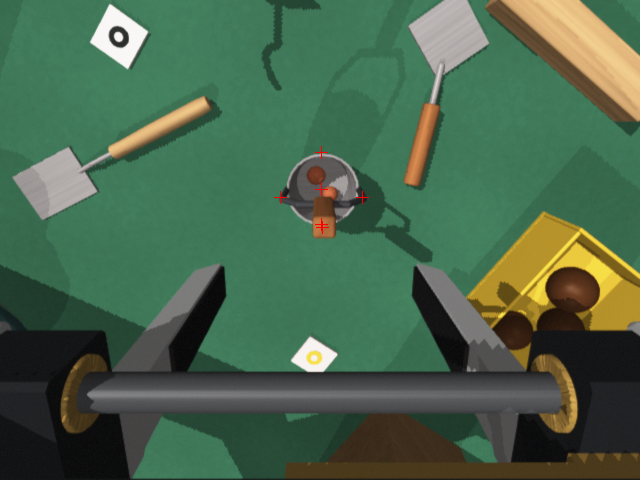

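play_rows([
  {"linear": [-0.1,0.2,1],"spin": 0},
  {"linear": [0,0,1.4],"spin": 0},
  {"linear": [0,0,1.5],"spin": 0},
  {"linear": [0,0,1.5],"spin": 0},
  {"linear": [0,0,1.5],"spin": 0},
  {"linear": [0,0,1.5],"spin": 0},
  {"linear": [0,0,1.5],"spin": 0},
  {"linear": [0,0,1.5],"spin": 0},
  {"linear": [0,0,1.5],"spin": 0},
  {"linear": [0,0,1.4],"spin": 0},
  {"linear": [0,0,0.9],"spin": 0},
  {"linear": [0,0,0],"spin": 0},
])

```text
time: 5.65
tool_pos: [0.5186, -0.2727, 0.1853]
ee_rot: [-3.138, 0.001, 0.622]
wrist_force: [-0.6, -0.3, -0.4]
width: 0.094
```

play_rows([
  {"linear": [0,0,0],"spin": 0},
  {"linear": [0,0,0],"spin": 0},
  {"linear": [0,0,0],"spin": 0},
  {"linear": [0,0,0],"spin": 0},
  {"linear": [0,0,0],"spin": 0},
  {"linear": [0,0,0],"spin": 0},
  {"linear": [0,0,0],"spin": 0},
  {"linear": [0,0,0],"spin": 0},
  {"linear": [0,0,0],"spin": 0},
  {"linear": [0,0,0],"spin": 0},
  {"linear": [0,0,0],"spin": 0},
  {"linear": [0,0,0],"spin": 0},
], claw=0)

```text
time: 6.65
tool_pos: [0.5201, -0.2745, 0.1874]
ee_rot: [3.141, -0.0, 0.621]
wrist_force: [2.9, -4.8, -0.9]
width: 0.0179
```

play_rows([
  {"linear": [0,0,-0.4],"spin": 0},
  {"linear": [0,0,-0.8],"spin": 0},
  {"linear": [0,0,-1],"spin": 0},
  {"linear": [0,0,-1.2],"spin": 0},
  {"linear": [0,0,-1.2],"spin": 0},
  {"linear": [0,0,-1.2],"spin": 0},
  {"linear": [0,0,-1.2],"spin": 0},
  {"linear": [0,0,-1.2],"spin": 0},
  {"linear": [0,0,-1],"spin": 0},
  {"linear": [0,0,-0.8],"spin": 0},
  {"linear": [0,0,-0.5],"spin": 0},
  {"linear": [0,0,0],"spin": 0},
])

```text
time: 7.65
tool_pos: [0.5203, -0.2746, 0.294]
ee_rot: [3.139, -0.001, 0.621]
wrist_force: [0.2, 0.7, -0.8]
width: 0.0177
```

play_rows([
  {"linear": [0.5,-1,0],"spin": 0},
  {"linear": [1.2,-1.7,0],"spin": 0},
  {"linear": [1.3,-2,0],"spin": 0},
  {"linear": [1.3,-2,0],"spin": 0},
  {"linear": [1.3,-2,0],"spin": 0},
  {"linear": [1.3,-2,0],"spin": 0},
  {"linear": [1.3,-2,0],"spin": 0},
  {"linear": [1.3,-2,0],"spin": 0},
  {"linear": [1.3,-2,0],"spin": 0},
  {"linear": [1.3,-1.8,0],"spin": 0},
  {"linear": [0.9,-1,0],"spin": 0},
  {"linear": [0.5,-0.5,0],"spin": 0},
])

```text
time: 8.65
tool_pos: [0.5126, -0.0305, 0.2917]
ee_rot: [-3.14, 0.001, 0.623]
wrist_force: [-0.0, -0.7, -1.3]
width: 0.018
```

play_rows([
  {"linear": [0,0,0],"spin": 0},
  {"linear": [0,0,0],"spin": 0},
  {"linear": [0,0,0],"spin": 0},
  {"linear": [0,0,0],"spin": 0},
  {"linear": [0,0,0],"spin": 0},
  {"linear": [0,0,0],"spin": 0},
])

```text
time: 9.15
tool_pos: [0.5135, -0.0338, 0.2924]
ee_rot: [-3.142, 0.0, 0.62]
wrist_force: [0.7, 0.6, -1.7]
width: 0.0179
```

Run:
```python
from w import *
from fit import *
o=robot.get_obs(); print(o["tool_pos"],o["wrist_force"],o["wrist_torque"],o["width"])
pc=(o["tool_pos"][0],o["tool_pos"][1],o["tool_pos"][2]-.187,.622)
hk=(.6036,.0299,.203,.608)
out=[]
for n,(cx,cy) in (("scene",(310,225)),("side",(335,225))):
    s=eyes.snapshot(n); im=cv2.resize(s["frame"][:,:,::-1],None,fx=4,fy=4,interpolation=cv2.INTER_CUBIC)
    for p,L,c in ((pc,[[0,0,.224],[0,-.042,.112],[0,.042,.112],[0,-.024,.1385],[0,.024,.1385]],(0,0,255)),
                (hk,[[-.024,0,.018],[-.017,0,.003],[0,0,-.004],[.017,0,.003],[.024,0,.018],[.069,0,.018],[.1,0,.26-.203]],(255,0,0))):
        for q in proj(n,world(p,L)): cv2.drawMarker(im,tuple(int(v*4+1.5) for v in q),c,0,10,1)
    out.append(im[cy*4-300:cy*4+300,cx*4-200:cx*4+200])
cv2.imwrite("pics/m2.png",np.hstack(out))
```

```text
[ 0.51346044 -0.03377994  0.29240462] [ 0.69105062  0.59273818 -1.73958085] [-0.10241025  0.15373128 -0.03340908] 0.01792715871430904
```

View pics/m2.png

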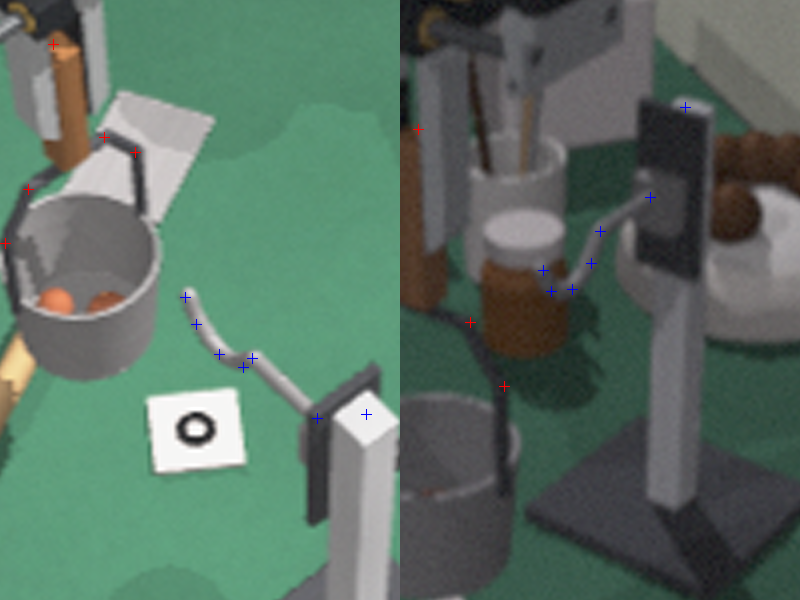

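play_rows([
  {"linear": [0.4,0,0],"spin": 0},
  {"linear": [0.8,0,0],"spin": 0},
  {"linear": [1,0,0],"spin": 0},
  {"linear": [1.2,0,0],"spin": 0},
  {"linear": [1.2,0,0],"spin": 0},
  {"linear": [1.2,0,0],"spin": 0},
  {"linear": [1.2,0,0],"spin": 0},
  {"linear": [1.2,0,0],"spin": 0},
  {"linear": [1.2,0,0],"spin": 0},
  {"linear": [0.9,0,0],"spin": 0},
  {"linear": [0.5,0,0],"spin": 0},
  {"linear": [0.2,0,0],"spin": 0},
])

```text
time: 10.25
tool_pos: [0.6037, 0.0316, 0.2919]
ee_rot: [-3.141, 0.001, 0.622]
wrist_force: [-0.6, -0.4, -2.0]
width: 0.0178
```

play_rows([
  {"linear": [0,0,0.3],"spin": 0},
  {"linear": [0,0,0.4],"spin": 0},
  {"linear": [0,0,0.4],"spin": 0},
  {"linear": [0,0,0.4],"spin": 0},
  {"linear": [0,0,0.3],"spin": 0},
  {"linear": [0,0,0.2],"spin": 0},
  {"linear": [0,0,0],"spin": 0},
  {"linear": [0,0,0],"spin": 0},
  {"linear": [0,0,0],"spin": 0},
])

```text
time: 11.0
tool_pos: [0.603, 0.0308, 0.2727]
ee_rot: [3.141, -0.0, 0.621]
wrist_force: [0.2, 0.7, -1.5]
width: 0.0178
```

Run:
```python
from w import *
from fit import *
o=robot.get_obs(); print(o["tool_pos"],o["wrist_force"],o["wrist_torque"])
out=[]
for n,(cx,cy) in (("scene",(325,240)),("side",(335,215))):
    s=eyes.snapshot(n); im=cv2.resize(s["frame"][:,:,::-1],None,fx=5,fy=5,interpolation=cv2.INTER_CUBIC)
    out.append(im[cy*5-300:cy*5+300,cx*5-200:cx*5+200])
cv2.imwrite("pics/m3.png",np.hstack(out))
```

```text
[0.60297848 0.03082827 0.27272992] [ 0.22853288  0.68441538 -1.45456795] [-0.08416733  0.17474894  0.03896634]
```

View pics/m3.png

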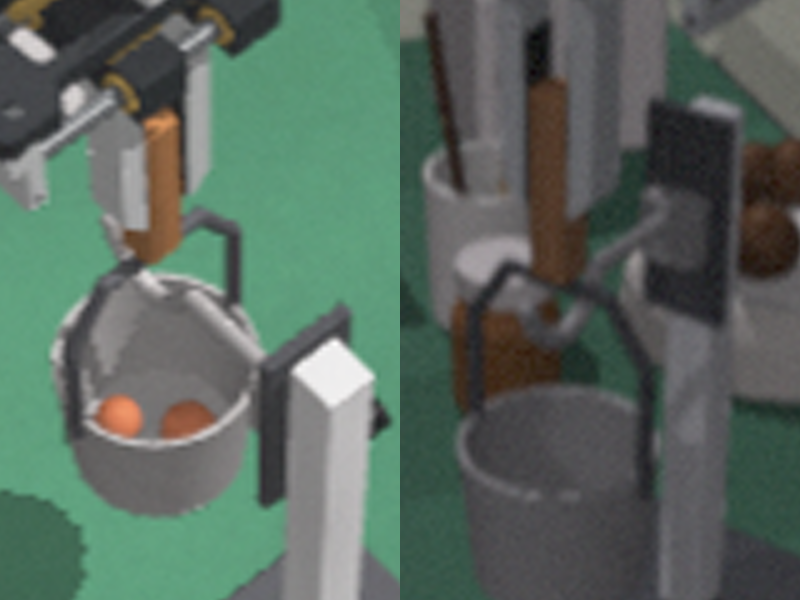

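play_rows([
  {"linear": [0,0,0.2],"spin": 0},
  {"linear": [0,0,0.3],"spin": 0},
  {"linear": [0,0,0.3],"spin": 0},
  {"linear": [0,0,0.3],"spin": 0},
  {"linear": [0,0,0.2],"spin": 0},
  {"linear": [0,0,0.1],"spin": 0},
  {"linear": [0,0,0],"spin": 0},
  {"linear": [0,0,0],"spin": 0},
])

```text
time: 11.77
tool_pos: [0.6029, 0.0309, 0.2584]
ee_rot: [-3.141, -0.0, 0.621]
wrist_force: [-0.2, 0.7, -1.0]
width: 0.0181
```

play_rows([
  {"linear": [0,0,0.05],"spin": 0},
  {"linear": [0,0,0.05],"spin": 0},
  {"linear": [0,0,0.05],"spin": 0},
  {"linear": [0,0,0.05],"spin": 0},
  {"linear": [0,0,0],"spin": 0},
])

```text
time: 12.18
tool_pos: [0.603, 0.0309, 0.2566]
ee_rot: [3.142, -0.0, 0.621]
wrist_force: [0.6, -0.3, -0.8]
width: 0.0182
```

play_rows([
  {"linear": [0,0,0.05],"spin": 0},
  {"linear": [0,0,0.05],"spin": 0},
  {"linear": [0,0,0.05],"spin": 0},
  {"linear": [0,0,0],"spin": 0},
])

```text
time: 12.52
tool_pos: [0.603, 0.0309, 0.2559]
ee_rot: [3.141, -0.001, 0.621]
wrist_force: [-2.1, -0.3, 3.3]
width: 0.0179
```

play_rows([
  {"linear": [0,0,0.04],"spin": 0},
  {"linear": [0,0,0.04],"spin": 0},
  {"linear": [0,0,0],"spin": 0},
])

```text
time: 12.77
tool_pos: [0.603, 0.0309, 0.2548]
ee_rot: [3.141, -0.001, 0.621]
wrist_force: [-0.4, 0.3, 3.3]
width: 0.0179
```

play_rows([
  {"linear": [0,0,0.04],"spin": 0},
  {"linear": [0,0,0.04],"spin": 0},
  {"linear": [0,0,0],"spin": 0},
])

```text
time: 13.02
tool_pos: [0.603, 0.0308, 0.2534]
ee_rot: [3.141, -0.0, 0.621]
wrist_force: [-0.8, 0.0, 3.4]
width: 0.0178
```

play_rows([
  {"linear": [0,0,0.04],"spin": 0},
  {"linear": [0,0,0.04],"spin": 0},
  {"linear": [0,0,0],"spin": 0},
])

```text
time: 13.27
tool_pos: [0.603, 0.0309, 0.2525]
ee_rot: [3.142, -0.0, 0.621]
wrist_force: [-0.2, 0.2, 3.3]
width: 0.0177
```

play_rows([
  {"linear": [0,0,0.04],"spin": 0},
  {"linear": [0,0,0.04],"spin": 0},
  {"linear": [0,0,0.04],"spin": 0},
  {"linear": [0,0,0],"spin": 0},
])

```text
time: 13.6
tool_pos: [0.603, 0.0309, 0.2512]
ee_rot: [-3.142, -0.0, 0.621]
wrist_force: [-0.5, 0.2, 2.8]
width: 0.0177
```

play_rows([
  {"linear": [0,0,0.04],"spin": 0},
  {"linear": [0,0,0.04],"spin": 0},
  {"linear": [0,0,0.04],"spin": 0},
  {"linear": [0,0,0],"spin": 0},
])

```text
time: 13.93
tool_pos: [0.603, 0.0309, 0.2501]
ee_rot: [3.142, -0.0, 0.621]
wrist_force: [-0.0, -0.0, 3.7]
width: 0.0179
```

play_rows([
  {"linear": [0,0,0.04],"spin": 0},
  {"linear": [0,0,0.04],"spin": 0},
  {"linear": [0,0,0.04],"spin": 0},
  {"linear": [0,0,0],"spin": 0},
])

```text
time: 14.27
tool_pos: [0.603, 0.0309, 0.2489]
ee_rot: [-3.142, -0.0, 0.621]
wrist_force: [-0.2, -0.0, 4.3]
width: 0.0179
```

play_rows([
  {"linear": [0,0,0.04],"spin": 0},
  {"linear": [0,0,0.04],"spin": 0},
  {"linear": [0,0,0.04],"spin": 0},
  {"linear": [0,0,0],"spin": 0},
])

```text
time: 14.6
tool_pos: [0.603, 0.0308, 0.2477]
ee_rot: [3.142, -0.0, 0.621]
wrist_force: [-0.4, 0.8, 3.1]
width: 0.0174
```

play_rows([
  {"linear": [0,0,0.04],"spin": 0},
  {"linear": [0,0,0.04],"spin": 0},
  {"linear": [0,0,0.04],"spin": 0},
  {"linear": [0,0,0],"spin": 0},
])

```text
time: 14.93
tool_pos: [0.603, 0.0309, 0.2465]
ee_rot: [-3.142, -0.0, 0.621]
wrist_force: [-0.4, 0.0, 3.1]
width: 0.0178
```

play_rows([
  {"linear": [0,0,0.04],"spin": 0},
  {"linear": [0,0,0.04],"spin": 0},
  {"linear": [0,0,0.04],"spin": 0},
  {"linear": [0,0,0],"spin": 0},
])

```text
time: 15.27
tool_pos: [0.603, 0.0309, 0.2453]
ee_rot: [-3.142, -0.0, 0.621]
wrist_force: [-0.1, -0.4, 3.8]
width: 0.0176
```

play_rows([
  {"linear": [0,0,0.04],"spin": 0},
  {"linear": [0,0,0.04],"spin": 0},
  {"linear": [0,0,0.04],"spin": 0},
  {"linear": [0,0,0],"spin": 0},
])

```text
time: 15.6
tool_pos: [0.603, 0.0308, 0.2441]
ee_rot: [-3.142, -0.0, 0.621]
wrist_force: [1.0, 0.3, 3.2]
width: 0.0176
```

play_rows([
  {"linear": [0,0,0.04],"spin": 0},
  {"linear": [0,0,0.04],"spin": 0},
  {"linear": [0,0,0.04],"spin": 0},
  {"linear": [0,0,0],"spin": 0},
])

```text
time: 15.93
tool_pos: [0.603, 0.0309, 0.2436]
ee_rot: [3.141, -0.001, 0.621]
wrist_force: [-1.0, 0.0, 5.1]
width: 0.0178
```

play_rows([
  {"linear": [0,0,0.04],"spin": 0},
  {"linear": [0,0,0],"spin": 0},
  {"linear": [0,0,0],"spin": 0},
])

```text
time: 16.18
tool_pos: [0.603, 0.0309, 0.2435]
ee_rot: [3.141, -0.001, 0.621]
wrist_force: [-1.8, -1.0, 6.0]
width: 0.0179
```

play_rows([
  {"linear": [0,0,0.03],"spin": 0},
  {"linear": [0,0,0.03],"spin": 0},
  {"linear": [0,0,0],"spin": 0},
  {"linear": [0,0,0],"spin": 0},
])

```text
time: 16.52
tool_pos: [0.603, 0.0309, 0.2433]
ee_rot: [3.141, -0.001, 0.621]
wrist_force: [-1.5, -0.9, 7.0]
width: 0.0176
```

play_rows([
  {"linear": [0,0,0.04],"spin": 0},
  {"linear": [0,0,0.04],"spin": 0},
  {"linear": [0,0,0],"spin": 0},
  {"linear": [0,0,0],"spin": 0},
])

```text
time: 16.85
tool_pos: [0.603, 0.0309, 0.2431]
ee_rot: [3.14, -0.002, 0.621]
wrist_force: [-1.7, 0.1, 8.5]
width: 0.0179
```

play_rows([
  {"linear": [0,0,0.04],"spin": 0},
  {"linear": [0,0,0.04],"spin": 0},
  {"linear": [0,0,0],"spin": 0},
  {"linear": [0,0,0],"spin": 0},
])

```text
time: 17.18
tool_pos: [0.603, 0.0309, 0.2428]
ee_rot: [3.14, -0.002, 0.621]
wrist_force: [-1.9, -0.3, 10.0]
width: 0.0177
```

play_rows([
  {"linear": [0,0,0.02],"spin": 0},
  {"linear": [0,0,0],"spin": 0},
  {"linear": [0,0,0],"spin": 0},
  {"linear": [0,0,0],"spin": 0},
  {"linear": [0,0,0],"spin": 0},
  {"linear": [0,0,0],"spin": 0},
  {"linear": [0,0,0],"spin": 0},
  {"linear": [0,0,0],"spin": 0},
])

```text
time: 17.85
tool_pos: [0.603, 0.0309, 0.2428]
ee_rot: [3.14, -0.002, 0.621]
wrist_force: [-2.4, -0.4, 10.4]
width: 0.0181
```

play_rows([
  {"linear": [0,0,0],"spin": 0},
  {"linear": [0,0,0],"spin": 0},
  {"linear": [0,0,0],"spin": 0},
  {"linear": [0,0,0],"spin": 0},
  {"linear": [0,0,0],"spin": 0},
  {"linear": [0,0,0],"spin": 0},
  {"linear": [0,0,0],"spin": 0},
  {"linear": [0,0,0],"spin": 0},
])

```text
time: 18.52
tool_pos: [0.603, 0.0308, 0.2428]
ee_rot: [3.14, -0.002, 0.621]
wrist_force: [-2.5, -0.6, 9.6]
width: 0.0179
```

play_rows([
  {"linear": [0,0,-0.06],"spin": 0},
  {"linear": [0,0,-0.06],"spin": 0},
  {"linear": [0,0,-0.06],"spin": 0},
  {"linear": [0,0,-0.06],"spin": 0},
  {"linear": [0,0,-0.06],"spin": 0},
  {"linear": [0,0,0],"spin": 0},
  {"linear": [0,0,0],"spin": 0},
  {"linear": [0,0,0],"spin": 0},
])

```text
time: 19.18
tool_pos: [0.603, 0.0309, 0.2436]
ee_rot: [3.141, -0.0, 0.621]
wrist_force: [-0.2, 0.1, 6.2]
width: 0.0181
```

play_rows([
  {"linear": [0,0,-0.04],"spin": 0},
  {"linear": [0,0,-0.02],"spin": 0},
  {"linear": [0,0,0],"spin": 0},
  {"linear": [0,0,0],"spin": 0},
])

```text
time: 19.52
tool_pos: [0.603, 0.0309, 0.2438]
ee_rot: [-3.142, -0.0, 0.621]
wrist_force: [0.3, -0.7, 6.0]
width: 0.0176
```

play_rows([
  {"linear": [0,0,-0.05],"spin": 0},
  {"linear": [0,0,-0.05],"spin": 0},
  {"linear": [0,0,0],"spin": 0},
  {"linear": [0,0,0],"spin": 0},
])

```text
time: 19.85
tool_pos: [0.603, 0.0308, 0.2442]
ee_rot: [-3.141, 0.0, 0.621]
wrist_force: [0.2, 0.1, 2.4]
width: 0.0174
```

play_rows([
  {"linear": [0,0,-0.04],"spin": 0},
  {"linear": [0,0,0],"spin": 0},
  {"linear": [0,0,0],"spin": 0},
  {"linear": [0,0,0],"spin": 0},
])

```text
time: 20.18
tool_pos: [0.6029, 0.0309, 0.2446]
ee_rot: [-3.141, 0.0, 0.621]
wrist_force: [1.6, -0.9, 0.4]
width: 0.0178
```

play_rows([
  {"linear": [0,0,0],"spin": 0},
  {"linear": [0,0,0],"spin": 0},
  {"linear": [0,0,0],"spin": 0},
  {"linear": [0,0,0],"spin": 0},
  {"linear": [0,0,0],"spin": 0},
  {"linear": [0,0,0],"spin": 0},
  {"linear": [0,0,0],"spin": 0},
  {"linear": [0,0,0],"spin": 0},
  {"linear": [0,0,0],"spin": 0},
  {"linear": [0,0,0],"spin": 0},
  {"linear": [0,0,0],"spin": 0},
  {"linear": [0,0,0],"spin": 0},
], claw=7)

```text
time: 21.18
tool_pos: [0.6029, 0.0309, 0.2452]
ee_rot: [-3.142, -0.0, 0.621]
wrist_force: [0.7, -0.8, 0.0]
width: 0.07
```

Run:
```python
from w import *
o=robot.get_obs(); print(o["time"],o["tool_pos"],o["wrist_force"],o["width"])
out=[]
for n,(cx,cy) in (("scene",(325,240)),("side",(335,215))):
    s=eyes.snapshot(n); im=cv2.resize(s["frame"][:,:,::-1],None,fx=5,fy=5,interpolation=cv2.INTER_CUBIC)
    out.append(im[cy*5-300:cy*5+300,cx*5-200:cx*5+200])
cv2.imwrite("pics/m4.png",np.hstack(out))
```

```text
21.1833 [0.60294455 0.03087182 0.24517449] [ 0.66905348 -0.78805763  0.04793282] 0.07002419994581997
```

View pics/m4.png

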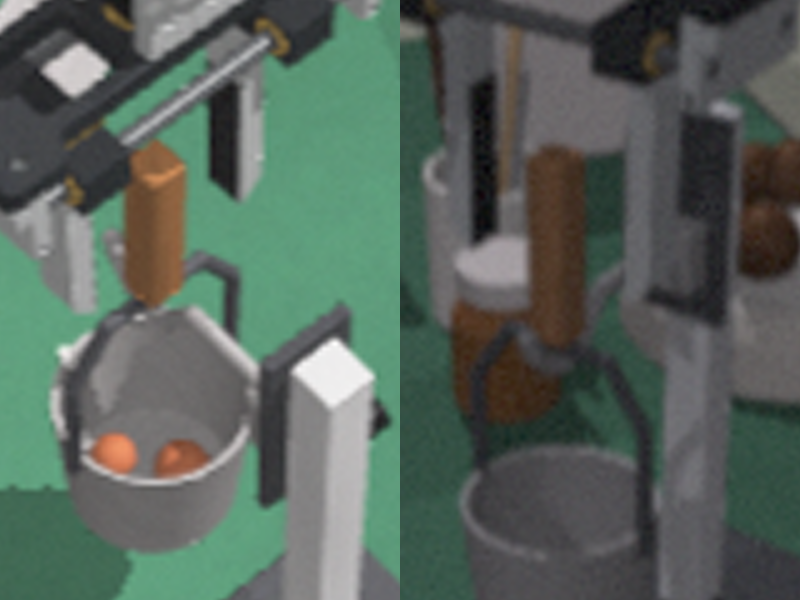

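play_rows([
  {"linear": [0,0,-0.4],"spin": 0},
  {"linear": [0,0,-0.8],"spin": 0},
  {"linear": [0,0,-1],"spin": 0},
  {"linear": [0,0,-1.2],"spin": 0},
  {"linear": [0,0,-1.2],"spin": 0},
  {"linear": [0,0,-1.2],"spin": 0},
  {"linear": [0,0,-1.2],"spin": 0},
  {"linear": [0,0,-1.2],"spin": 0},
  {"linear": [0,0,-1.2],"spin": 0},
  {"linear": [0,0,-1],"spin": 0},
  {"linear": [0,0,-0.8],"spin": 0},
  {"linear": [0,0,0],"spin": 0},
])

```text
time: 22.28
tool_pos: [0.6035, 0.0308, 0.3608]
ee_rot: [3.138, -0.004, 0.621]
wrist_force: [-0.1, 0.1, 0.0]
width: 0.0702
```

play_rows([
  {"linear": [0,0,0],"spin": 0},
  {"linear": [0,0,0],"spin": 0},
  {"linear": [0,0,0],"spin": 0},
  {"linear": [0,0,0],"spin": 0},
  {"linear": [0,0,0],"spin": 0},
  {"linear": [0,0,0],"spin": 0},
  {"linear": [0,0,0],"spin": 0},
  {"linear": [0,0,0],"spin": 0},
  {"linear": [0,0,0],"spin": 0},
  {"linear": [0,0,0],"spin": 0},
  {"linear": [0,0,0],"spin": 0},
  {"linear": [0,0,0],"spin": 0},
])

```text
time: 23.28
tool_pos: [0.6029, 0.0309, 0.3572]
ee_rot: [-3.142, -0.0, 0.621]
wrist_force: [0.8, -0.1, -1.0]
width: 0.07
```

Run:
```python
from w import *
o=robot.get_obs(); print(o["time"],o["tool_pos"],o["wrist_force"])
prev=[]
for k in range(3):
    s=eyes.snapshot("side"); prev.append(s["frame"].astype(int)[180:340,300:380])
print("motion",[abs(prev[k+1]-prev[k]).mean().round(2) for k in range(2)])
out=[]
for n,(cx,cy) in (("scene",(325,240)),("side",(335,215))):
    s=eyes.snapshot(n); im=cv2.resize(s["frame"][:,:,::-1],None,fx=5,fy=5,interpolation=cv2.INTER_CUBIC)
    out.append(im[cy*5-300:cy*5+300,cx*5-200:cx*5+200])
cv2.imwrite("pics/m5.png",np.hstack(out))
```

```text
23.2833 [0.60292087 0.03089266 0.35722153] [ 0.80604873 -0.0810967  -0.99295027]
motion [np.float64(2.71), np.float64(2.73)]
```

View pics/m5.png

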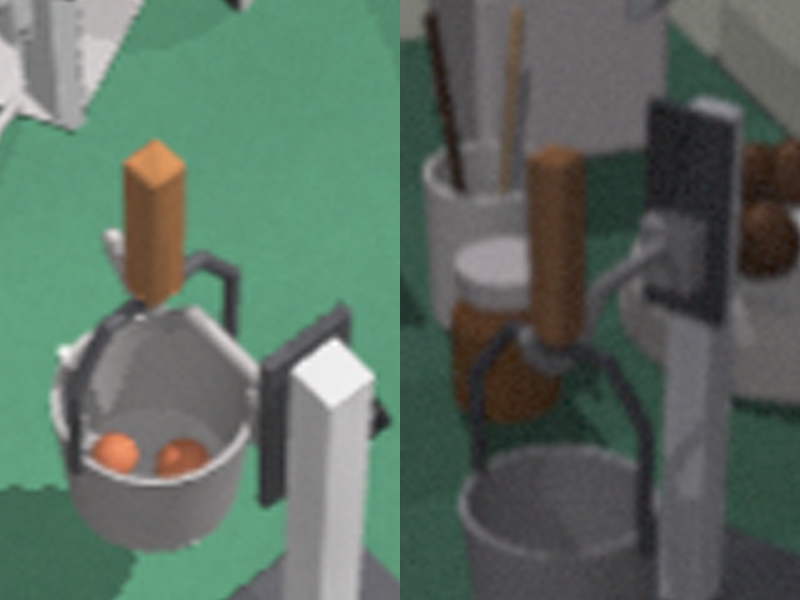

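```bash
python3 -c "
from bench import robot
robot.close_job()"
```

```text
the job is handed in; nothing more can be done
```

The pail is hanging upright and still on the hook, and I handed the job in at about 23.5 s; the close reported no verdict.

- **Tug:** I gripped the wooden grip, passed the bail over the hook tip and lowered the bar into the seat. Pulling straight down at roughly 5 N moved the hook down about 13 mm to its stop. I then held about 11.7 N for around 1.5 s. That figure is the wrist reading of 9.6–10.4 N plus an estimated pail weight of 1.7 N, which the noisy force reading (about ±1 N) gives only roughly. The highest estimate was about 12 N.
- **Release:** Easing off was not linear: after I backed up 3 mm the wrist still read about 6 N. I kept backing off until the pull was close to zero before opening the fingers.
- **Last checks:** Before release and again after the arm had risen clear, the two camera views showed the pail in the same place and upright, with the bar in the seat. Three pictures in quick succession differed evenly (2.7 grey levels each time), which I took as camera noise. I only watched the other objects in the views I took and did not measure them; the arm kept clear of them.

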